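# Load two filter discs into the slots of a lift cassette

### The job

Load the two filter discs from the deck into the empty slots of the lift cassette: first the blue one into the bottom slot, then the amber one into the top slot. For each, raise or lower the cassette by its orange handle until the slot is level with the deck, slide the disc across the deck into the slot, and press it gently but definitely home against the stop at the back. Do not ram the discs or drop them off the deck, leave the tape roll and the small beaker alone, and let go of everything at the end.

Things in the scene. Friction and masses are not known exactly. Their poses are not given: they have to be found in the camera images.
- loader: Cassette loader fixed to the worktop. Origin at worktop height under the middle of the cassette; +x points from the deck into the cassette (loading direction), z up. The cassette's open front lies at x = -26 mm. Behind the cassette two guide rods with a crosspiece at x = 64 to 86 mm, y within +-42 mm, reach 122 mm above the origin
- deck_mouth (a point): middle of the deck's edge at the cassette, on the deck top: loader x = -46 mm, y = 0, z = 60 mm; axes as the loader's. The deck is a flat bare plate 121 mm long (to loader x = -167 mm) and 280 mm wide, open at its outer edges. Two black guides 14 mm high on it funnel at 45 degrees into the cassette: inner faces from loader (-65, +-58) to (-48, +-41) mm
- carriage (a joint): height q of the white cassette on its vertical slide, m, 0 (bottom) to 0.060 (top); it is counterbalanced and friction of about 9 N keeps it where it is left. Above the loader's origin: top slot's floor 50 mm + q, bottom slot's floor 14 mm + q, clear roof's top 68 mm + q, handle centre 96 mm + q. A slot takes a disc from the deck best at q = 0.0085 (top slot) or 0.0445 (bottom slot)
- lift_handle (a point): centre of the orange handle bar on top of the cassette: bar 36 mm long along the loader's x, 14 mm wide, 12 mm high, its centre 28 mm above the cassette's roof and 42 mm behind (loader +x) the cassette's middle; axes as the loader's
- slot_top (a point): floor of the top slot, at the point where the centre of a disc's underside lies at home against the rear stop; axes as the loader's. Three slots, 12 mm high, 81 mm wide, pitch 18 mm, rounded 6 mm shelves; a small fixed steel blank, set back, bars the middle one. Slide a disc in when the slot floor is 0 to 3 mm below the deck top. At home its rim stands out 12 mm from the cassette's front
- slot_bottom (a point): the same point of the bottom slot
- amber_disc: framed filter disc, black rim with an amber face, 76 mm in diameter, 7 mm thick, 60 g; origin at the centre of its underside, z up; it lies flat on the deck on one side of the guides
- blue_disc: framed filter disc, black rim with a blue face, same size and origin; lies flat on the deck on the other side
- small_beaker: bystander: small glass beaker 57x64x70 mm on the worktop, loose, origin at the centre of its underside
- tape_1: bystander: roll of tape, 96 mm in diameter, 25 mm high, on the worktop, loose, origin at the centre of its underside

How it is judged (in metres and radians):
On the way, in this order (a step that is already met when the one before it is completed fails the run):
1. the blue disc is in the bottom slot, within 3 mm of home, and pressed against the cassette with more than 3 N (x of blue_disc in the frame of slot_bottom above -0.003 m and horizontal distance between blue_disc and slot_bottom below 0.005 m and z of blue_disc in the frame of slot_bottom between -0.003 and 0.006 m and contact force between blue_disc and loader above 3 N), for 0.05 s.
2. the amber disc is in the top slot, within 3 mm of home, and pressed against the cassette with more than 3 N (x of amber_disc in the frame of slot_top above -0.003 m and horizontal distance between amber_disc and slot_top below 0.005 m and z of amber_disc in the frame of slot_top between -0.003 and 0.006 m and contact force between amber_disc and loader above 3 N), for 0.05 s.
At the end, for the whole second after the job is handed in: The amber disc lies in the top slot and the blue disc in the bottom slot, each flat (within 0.06 rad), within 5 mm of its home point and at rest (distance between amber_disc and slot_top below 0.005 m and distance between blue_disc and slot_bottom below 0.005 m and angle between each of amber_disc, blue_disc's own z axis and vertical below 0.06 rad and linear speed of each of amber_disc, blue_disc below 0.01 m/s); the robot touches nothing.
It fails at once if a disc is pushed or squeezed by the fingers with more than 40 N (contact force between the fingers and amber_disc above 40 N or contact force between the fingers and blue_disc above 40 N).
It fails at once if a disc falls off the deck (height (world z) of any of amber_disc, blue_disc below 0.012 m).
It fails at once if the tape roll or the small beaker is moved by more than 20 mm (distance of any of tape_1, small_beaker from where it was at the start of the episode above 0.02 m).
It also fails if it takes over 72 s, if anything falls off the work surface, if the arm or the gripper's body presses on something with over 40 N, if the wrist force passes 120 N, or if a joint passes its speed limit or range.

### The arm

A 6-joint arm with a two-finger parallel gripper is mounted at the origin on a cart in front of the work surface, level with it; the furniture and walls round the work are solid. World frame = base frame: x ahead of the robot, y to its left, z up, the work surface at z = 0. Lengths are in mm, angles in rad, forces in N, time in s.
With the tool pointing down it reaches from about 350 to 950 mm from the base axis. Payload 17.4 kg.
Tool frame: the origin (TCP) lies midway between the tips of the shut fingers; the grasp point (between the pads) lies 19 mm behind it (r.hold_point_z is the distance from the TCP to the grasp point, in mm); z points along the fingers, y is the line along which they close (so a half turn about z gives the same grasp; the last joint's range is limited). The gripper opens to 93 mm and grips with 3 to 60 N. Pads are 15 mm wide; open, the fingers measure 128 mm over their backs; the gripper's body (75 mm by 188 mm) begins 65 mm behind the grasp point.
Start: joints at [1.243, 0.116, 1.442, -0, 1.584, -0.038], TCP at [192.896, 646.857, 218.646] pointing down, gripper open.
Joint ranges: [-2.83, 2.83], [-0.83, 2.19], [0.07, 2.5], [-1.14, 4.28], [0.01, 3], [-2.97, 2.97]. Speed limits (rad/s): [1.89, 1.89, 2.22, 3.14, 3.14, 3.14].

### API

Orientations are given as a 3x3 rotation matrix whose columns are the frame's x, y, z axes.
In Python, from workcell import r, ungrasp, close_gripper, cams, order, nets gives the robot as it stands. Calls block until the motion is done:
- r.goto(position, orientation): joint-space move of the TCP to a pose.
- r.servo_line(position, v=150, orientation=None): straight line of the TCP; orientation=None keeps the orientation; v is the mean speed in mm/s.
- r.goto_joints(angles): joint-space move.
- ungrasp() and close_gripper(): open the fingers fully, or close them until they stop; the grip force is fixed at half the most.
- r.hold(seconds).
- r.ik(position, orientation): joint angles nearest the present ones, or None.
- cams.capture(name): name is "scene" or "top"; returns the picture (384x512x3 uint8, red, green, blue); there is no depth.
- cams.camera_params(name): a dict with "fx", "fy", "cx", "cy" (pixels), "R" (3x3) and "t" (3): a world point X has camera coordinates R X + t. Camera axes: x right, y down, z forward; pixel columns grow to the right and rows downward; lengths in mm; the calibration is good to about 2 mm. A picture is of the moment at which its call begins. camera_params takes no time and is no camera call.
A pose or a line that the arm cannot do raises r.MotionError and nothing moves.
- order.close_job(): hands the job in; it is judged then, once.
Trained networks look in the newest picture that a camera, given by its name, has taken for a name from the list of things; names that differ only in an ending like _2 or _b are one class to them, and where a whole thing is asked for, a point or a joint stands for the part that bears it (a point fixed in the world has none). Each returns a list of dicts, best first, with "conf" (0 to 1); they miss things now and then, are a little off and sometimes report something else, mostly with a low value. They report only what shows in the picture. A call takes as long as a camera call.
- nets.cut_out(label, camera): "region" (384x512 bool, what is visible of it).
- nets.pinpoint(label, camera): "point" ([x, y, z] in mm, in the coordinates of the camera as it stood for that picture, good to about 4 mm: a listed point, or the origin of a listed thing).
Readings, each from a call of its own:
- r.read_time(): time.
- r.read_joint_positions(): joint angles.
- r.read_dq(): joint speeds.
- r.read_joint_torque(): joint torques, N m.
- r.read_tcp_pos(): TCP position.
- r.read_tcp_rot(): TCP orientation.
- r.read_force(): force on the tool from outside, world axes, zero at the start.
- r.read_moment(): the same for the moment, N m.
- r.read_gripper_width(): opening from 0.0 (shut) to 1.0 (fully open).
- r.read_grasp_force(): force on a finger pad.
Only numpy, scipy, OpenCV 4.12 (cv2) and the standard library are available. Lean on these libraries where they do the work, as an engineer would, in place of code of your own. Each camera call takes 0.05 s, during which the arm holds its last target. There are 200 camera calls.

## Working session

There is one attempt and no reset: what is moved stays moved. The work goes in short steps, each a Python script; the robot and the scene stay as the last script left them, time stands still between calls to the robot, and variables do not carry over. Pictures are saved under pics/ and viewed, at most 10 in all, crops included, and the job is handed in when it is done.

```bash
ls; mkdir -p pics; cat > h.py <<'E'
import numpy as np, cv2
from workcell import r, ungrasp, close_gripper, cams, order, nets
def w(cam,p):
    c=cams.camera_params(cam); return np.array(c["R"]).T@(np.array(p)-np.array(c["t"]))
def px(cam,X):
    c=cams.camera_params(cam); p=np.array(c["R"])@np.array(X)+np.array(c["t"]); return np.array([c["fx"]*p[0]/p[2]+c["cx"],c["fy"]*p[1]/p[2]+c["cy"]])
def plane(cam,uv,z):
    c=cams.camera_params(cam); R=np.array(c["R"]);o=-R.T@np.array(c["t"])
    d=R.T@np.array([(uv[0]-c["cx"])/c["fx"],(uv[1]-c["cy"])/c["fy"],1]); return o+d*(z-o[2])/d[2]
def save(cam,n): cv2.imwrite(f"pics/{n}.png",cams.capture(cam)[:,:,::-1])
E
python3 - <<'E'
from h import *
ims=[]
for c in("scene","top"): ims.append(cams.capture(c)[:,:,::-1])
cv2.imwrite("pics/s0.png",ims[0]);cv2.imwrite("pics/t0.png",ims[1])
for c in("scene","top"):
  for l in ["loader","deck_mouth","lift_handle","slot_top","slot_bottom","amber_disc","blue_disc","small_beaker","tape_1"]:
    for d in nets.pinpoint(l,c)[:2]: print(c,l,round(d["conf"],2),w(c,d["point"]).round(1))
print(r.read_time())
E
```

```text
pics
workcell.py
scene loader 0.75 [635.   99.6   4.8]
scene loader 0.46 [519.6 167.4  60.4]
scene deck_mouth 0.69 [588.7  96.1  65.8]
scene lift_handle 0.79 [674.  103.1 114.7]
scene lift_handle 0.44 [639.3  99.6  71.1]
scene slot_top 0.64 [640.4  97.7  71.8]
scene slot_bottom 0.63 [638.7  99.6  68.7]
scene slot_bottom 0.58 [637.4  97.6  35. ]
scene amber_disc 0.53 [523.2 169.7  61.8]
scene blue_disc 0.76 [537.6   3.   58. ]
scene small_beaker 0.55 [538.6 393.3   1.5]
scene tape_1 0.87 [ 393.5 -413.5    5.9]
top loader 0.89 [636.2  93.2  -2.4]
top deck_mouth 0.95 [587.9  91.1  61.3]
top lift_handle 0.84 [677.5 102.7 114.8]
top slot_top 0.92 [632.7  96.2  68. ]
top slot_top 0.6 [634.8  92.4  -2.8]
top slot_bottom 0.57 [635.3  92.5  32.6]
top amber_disc 0.58 [522.1 169.3  59.8]
top blue_disc 0.85 [540.5  -4.3  58.4]
top blue_disc 0.72 [ 389.7 -413.1    3.8]
top small_beaker 0.56 [589.7  88.7  60.4]
top small_beaker 0.48 [534.8 387.3  -1.7]
top tape_1 0.53 [ 387.  -417.6    3.6]
1.0
```

View pics/s0.png

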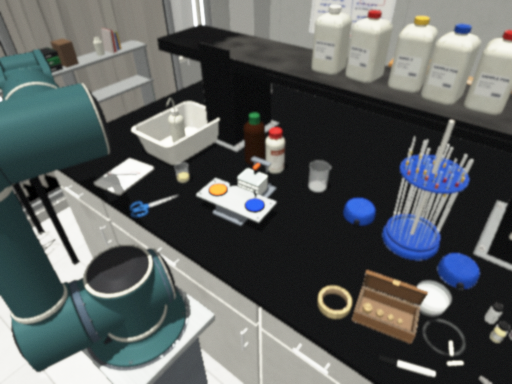

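View pics/t0.png

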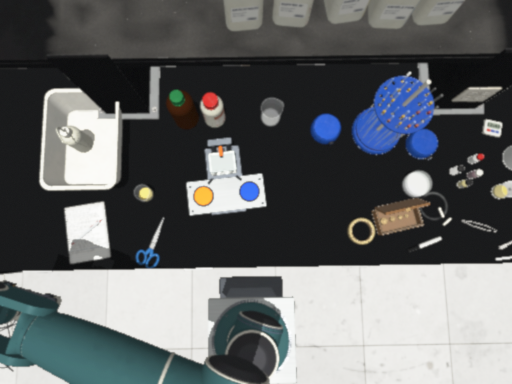

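Both pictures show the deck with the amber disc on the left (top view px 203,196), the blue one on the right (249,191), the cassette at (222,163), and the orange handle at (221,152). The beaker and tape are well clear. Next I refine the loader yaw and position from the deck's outline.

```bash
python3 - <<'E'
from h import *
im=cv2.imread("pics/t0.png")
crop=im[135:225,175:280]; cv2.imwrite("pics/c0.png",cv2.resize(crop,None,fx=7,fy=6.6,interpolation=cv2.INTER_CUBIC))
g=cv2.cvtColor(im,cv2.COLOR_BGR2GRAY).astype(float)
c=cams.camera_params("top"); print("cam",(-np.array(c["R"]).T@np.array(c["t"])).round(), c["fx"])
# outer (near) edge: for columns, gray falling edge going down; subpixel at half level
def fall(a,s,e,step,th=100):
    for i in range(s,e,step):
        if a[i]>th and a[i+step]<=th: return i+step*(a[i]-th)/(a[i]-a[i+step])
P=[]
for u in range(194,262,2):
    v=fall(g[:,u],212-int((u-190)*.1),225,1)
    if v: P.append(plane("top",(u,v),60)[:2])
P=np.array(P);k=np.polyfit(P[:,1],P[:,0],1);res=P[:,0]-np.polyval(k,P[:,1])
print("near edge slope->yaw",-np.arctan(k[0]),"x at y=94",np.polyval(k,94),"std",res.std(),len(P))
for nm,s,st in(("left",194,-1),("right",258,1)):
  Q=[]
  for v in range(182,212,2):
    u=fall(g[v],s,s+st*16,st)
    if u: Q.append(plane("top",(u,v),60)[:2])
  Q=np.array(Q);k=np.polyfit(Q[:,0],Q[:,1],1);print(nm,"yaw",np.arctan(k[0]),"y at x=540",np.polyval(k,540),len(Q),(Q[:,1]-np.polyval(k,Q[:,0])).std())
hsv=cv2.cvtColor(im,cv2.COLOR_BGR2HSV)
for nm,lo,hi,(a,b) in(("blue",100,130,(249,191)),("amber",8,28,(203,196))):
  m=cv2.inRange(hsv,(lo,110,60),(hi,255,255));m2=np.zeros_like(m);m2[b-14:b+14,a-14:a+14]=m[b-14:b+14,a-14:a+14]
  M=cv2.moments(m2,True);print(nm,M["m00"],plane("top",(M["m10"]/M["m00"],M["m01"]/M["m00"]),67).round(1))
E
```

```text
cam [ 333.   -2. 1462.] 386.7511834976603
near edge slope->yaw 0.09826902159940411 x at y=94 459.41510007477444 std 3.0366049583899652 34
left yaw 0.09607145287702933 y at x=540 227.82369705175978 15 0.8374756251723963
right yaw 0.0919899349758275 y at x=540 -58.49853979001635 13 0.8768215738726813
blue 279.0 [535.2  -1.6  67. ]
amber 280.0 [520.7 165.8  67. ]
```

View pics/c0.png

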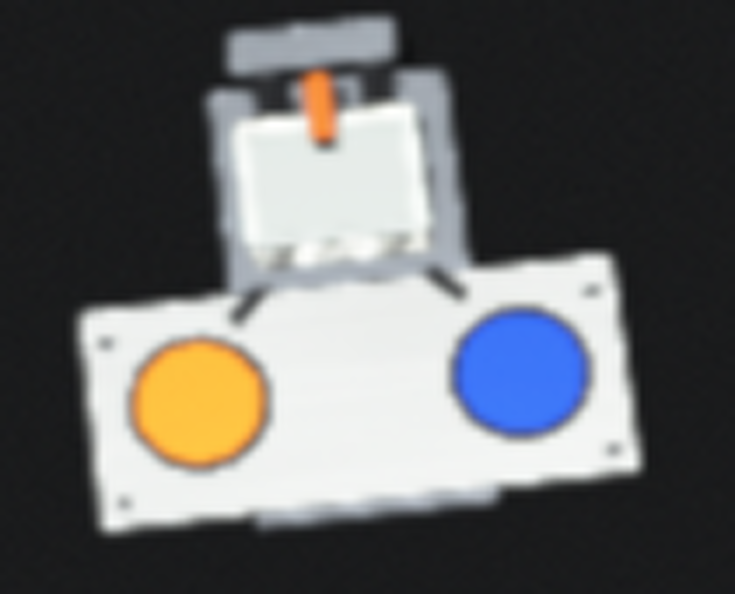

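The crop confirms the deck edges and a yaw of about 0.096 rad. The orange handle is centred at about px (220.6,151.2). Next I lift the cassette above the target, then press the handle down to the exact height with the fingers shut.

```bash
cat >> h.py <<'E'
YAW=0.096; O=np.array([635.,95.,0.]); c_,s_=np.cos(YAW),np.sin(YAW)
RL=np.array([[c_,-s_,0],[s_,c_,0],[0,0,1]])
def L(x,y,z): return O+RL@np.array([x,y,z])
def toL(p): return RL.T@(np.array(p)-O)
D1=np.column_stack([RL[:,0],-RL[:,1],[0,0,-1]]); D2=np.column_stack([-RL[:,0],RL[:,1],[0,0,-1]])
def disc(name,z=67):
    im=cams.capture("top"); hsv=cv2.cvtColor(im,cv2.COLOR_RGB2HSV)
    lo,hi=(100,130) if name=="blue" else (18,28)
    m=cv2.inRange(hsv,(lo,110,60),(hi,255,255)); k=np.zeros_like(m); k[150:225,175:275]=m[150:225,175:275]
    M=cv2.moments(k,True)
    return (toL(plane("top",(M["m10"]/M["m00"],M["m01"]/M["m00"]),z))[:2],M["m00"]) if M["m00"]>0 else (None,0)
E
python3 - <<'E'
from h import *
print("handle",toL(plane("top",(220.6,151.2),121)).round(1)); print(r.read_tcp_rot().round(2), "bluedisc",disc("blue"),"amber",disc("amber"))
q0=r.read_joint_positions()
c=[]
for D in(D1,D2):
  j=r.ik(L(42,0,170),D); print(None if j is None else np.round(j,2)); c.append(1e9 if j is None else abs(j-q0).max())
D=(D1,D2)[int(np.argmin(c))]; print("D",1+int(np.argmin(c)))
r.goto(L(42,0,170),D); print(r.read_time(),r.read_force())
r.servo_line(L(42,0,97),v=80); print("F at handle",r.read_force(),r.read_tcp_pos().round(1))
close_gripper(); print(r.read_gripper_width(),r.read_grasp_force(),r.read_force(),r.read_time())
save("scene","s1")
E
```

```text
handle [ 36.8  -1.7 121. ]
[[-0.96  0.29  0.  ]
 [ 0.29  0.96 -0.  ]
 [-0.   -0.   -1.  ]] bluedisc (array([-108.56581514,  -86.58648246]), 279.0) amber (array([-106.93636685,   81.46838515]), 231.0)
[ 0.11  0.15  1.48 -0.    1.51  1.58]
[ 0.11  0.15  1.48 -0.    1.51 -1.56]
D 2
3.6917 [ 0.0601195  -0.06596923  0.0080369 ]
F at handle [ 0.0307384  -0.63656712  0.22078167] [677.1  99.   97.7]
0.14908166128697994 29.997583329677582 [-1.00963807  8.15253604 -0.02296952] 5.9667
```

```bash
python3 - <<'E'
from h import *
r.servo_line(L(42,0,133),v=50); print("lift",r.read_force().round(1),r.read_tcp_pos().round(1),r.read_gripper_width())
ungrasp(); r.servo_line(L(42,0,175),v=120); close_gripper()
print(r.read_time(),"w",r.read_gripper_width())
r.servo_line(L(42,0,162),v=80); F0=r.read_force()
z=162
while z>146.5:
    z=max(z-1.5,146.5); r.servo_line(L(42,0,z),v=40); print(z,r.read_tcp_pos()[2].round(2),(r.read_force()-F0)[2].round(1))
r.hold(.2); p=r.read_tcp_pos(); print(p.round(2),r.read_force().round(1),r.read_time())
r.servo_line(L(42,0,190),v=150); save("scene","s2")
for l in("lift_handle","slot_top"):
  for d in nets.pinpoint(l,"scene")[:1]: print(l,w("scene",d["point"]).round(1))
E
```

```text
lift [ 1.   8.5 -3.3] [676.7 100.1 132.6] 0.14869209715984244
10.1417 w 0.008419592484961307
160.5 160.6 -0.2
159.0 158.95 -0.5
157.5 157.35 0.8
156.0 155.93 0.7
154.5 154.95 5.0
153.0 153.6 6.5
151.5 152.17 7.3
150.0 150.65 5.9
148.5 149.15 6.7
147.0 147.64 7.3
146.5 147.27 7.2
[676.9   99.06 147.28] [-2.6 -0.   7.6] 13.4
lift_handle [678.4 103.9 141.7]
slot_top [639.6  99.4 100.5]
```

```bash
python3 - <<'E'
from h import *
r.servo_line(L(42,0,150),v=120); r.servo_line(L(42,0,145.7),v=40); r.hold(.1); print(r.read_tcp_pos()[2].round(2),r.read_force().round(1))
r.servo_line(L(42,0,175),v=150)
R=r.read_tcp_rot()
r.goto(L(-108,-156,110),D2); r.servo_line(L(-108,-156,63),v=120); F0=r.read_force(); print(r.read_tcp_pos().round(1),r.read_time())
print(disc("blue"))
y=-156
while y<-100:
    y+=7; r.servo_line(L(-108,y,63),v=60); F=RL.T@(r.read_force()-F0); d,a=disc("blue"); print(y,toL(r.read_tcp_pos())[1].round(1),F.round(1),None if d is None else d.round(1),a)
print(r.read_time()); save("scene","s3")
E
```

```text
146.02 [-0.2 -0.   0.8]
[542.8 -70.3  63.3] 16.6167
(array([-112.16410936,  -84.97884676]), 77.0)
-149 -148.8 [-0.4  0.2 -0.6] [-121.  -100.3] 45.0
-142 -141.8 [ 0.2  0.1 -0.1] [-122.6  -95.2] 55.0
-135 -134.8 [-0.7 -0.3 -1.6] [-125.8  -89.2] 57.0
-128 -127.9 [ 0.3  1.1 -1.7] [-126.1  -80.5] 54.0
-121 -120.8 [ 0.5  0.4 -1.7] [-128.3  -73.9] 55.0
-114 -113.8 [-0.6 -0.1 -1.2] [-129.6  -67.2] 47.0
-107 -106.8 [ 0.9 -0.8 -0.8] [-130.4  -59.4] 48.0
-100 -99.8 [ 0.6 -0.3 -0.1] [-131.7  -51.5] 46.0
19.2
```

View pics/s3.png

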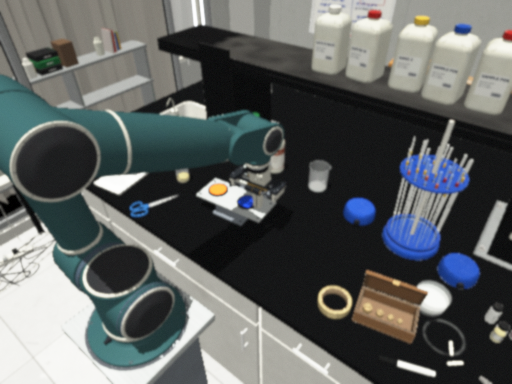

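The scene view shows the blue disc moving inward, partly hidden behind the fingers at about (246,201). I'll back off and measure it unobstructed.

```bash
python3 - <<'E'
from h import *
r.servo_line(L(-108,-112,63),v=120); r.servo_line(L(-108,-150,120),v=250); print(disc("blue"))
r.servo_line(L(-40,-200,140),v=300); print(disc("blue"),r.read_time())
E
```

```text
(array([-108.96189346,  -42.45491488]), 176.0)
(array([-108.21264422,  -53.28115577]), 279.0) 20.4667
```

```bash
cat >> h.py <<'E'
def look(n,back):
    d,a=disc(n); print(n,None if d is None else d.round(1),a,round(r.read_time(),1)); return d
def lateral(n,sgn,d,y1=0):
    # push disc from the outside (sgn=-1: from -y) until its centre is at y1
    r.goto(L(d[0],d[1]+sgn*56,95),D2); r.servo_line(L(d[0],d[1]+sgn*56,63),v=120)
    r.servo_line(L(d[0],y1+sgn*46.5,63),v=60); print("F",r.read_force().round(1))
    r.servo_line(L(d[0],y1+sgn*56,63),v=120); r.servo_line(L(d[0]-40,y1+sgn*80,115),v=250)
E
python3 - <<'E'
from h import *
lateral("blue",-1,(-108.2,-53.3))
r.servo_line(L(-200,-110,140),v=300); look("blue",0)
save("top","t3"); print(toL(r.read_tcp_pos()).round(1))
E
```

```text
F [ 1.1  0.6 -0.4]
blue [-109.    -0.7] 274.0 23.7
[-199.7 -109.6  139. ]
```

```bash
cat >> h.py <<'E'
def forward(d,y=0.,x1=-52,z=63):
    r.goto(L(d[0]-56,d[1],100),D2); r.servo_line(L(d[0]-56,d[1],z),v=120); F0=r.read_force(); x=d[0]-56
    while x<x1:
        x=min(x+10,x1); t=np.clip((x-d[0]+48)/30,0,1); r.servo_line(L(x,d[1]*(1-t)+y*t,z),v=60)
        F=RL.T@(r.read_force()-F0); print(x.round(1),F.round(1),end=" | ")
        if F[0]<-12: print("STOP"); return False,F0
    print(); return True,F0
def press(F0,x=-52,y=0.,z=63,xmax=-38,goal=8):
    while x<xmax:
        x+=.6; r.servo_line(L(x,y,z),v=30); F=RL.T@(r.read_force()-F0); p=toL(r.read_tcp_pos()); print(round(x,1),p.round(1)[0],F.round(1))
        if F[0]<-goal: r.hold(.3); print("pressed",(RL.T@(r.read_force()-F0)).round(1),toL(r.read_tcp_pos()).round(1)); return True
E
python3 - <<'E'
from h import *
ok,F0=forward(np.array([-109,-.7]))
if ok: print(press(F0))
print(r.read_time()); save("scene","s4"); print(F0.round(1))
E
```

```text
-155.0 [ 0.4  0.3 -0.7] | -145.0 [ 0.8 -0.5 -0.6] | -135.0 [-0.4  0.2 -0. ] | -125.0 [ 0.4  0.3 -1.1] | -115.0 [-0.8 -0.2 -1.1] | -105.0 [-1.1 -0.3 -0.9] | -95.0 [ 0.8 -0.5 -0.3] | -85.0 [ 0.3 -0.1 -0.9] | -75.0 [-0.2  0.5 -0.3] | -65.0 [-0.1  0.1 -1. ] | -55.0 [ 0.6 -0.2 -0.9] | Traceback (most recent call last):
  File "<stdin>", line 2, in <module>
  File "h.py", line 33, in forward
    F=RL.T@(r.read_force()-F0); print(x.round(1),F.round(1),end=" | ")
                                      ^^^^^^^
AttributeError: 'int' object has no attribute 'round'
```

```bash
sed -i 's/print(x.round(1),F/print(round(float(x),1),F/' h.py; python3 - <<'E'
from h import *
print(press(r.read_force()*0,x=-52)); print(r.read_time()); save("scene","s4")
E
```

```text
-51.4 -51.4 [ 0.4 -0.3  0. ]
-50.8 -50.8 [-0.4 -0.3 -0.1]
-50.2 -50.2 [0.  0.2 0.2]
-49.6 -49.6 [ 1.6 -0.3  0.6]
-49.0 -49.0 [-0.9 -0.5 -0.3]
-48.4 -48.4 [ 0.5 -0.2  0.3]
-47.8 -47.8 [ 0.7  0.  -0.2]
-47.2 -47.2 [ 0.4  0.6 -0.1]
-46.6 -46.6 [ 0.4 -0.  -0.5]
-46.0 -46.2 [-2.9  0.8  0.1]
-45.4 -45.9 [-7.   0.5  2.7]
-44.8 -45.7 [-8.9  0.2  4.6]
pressed [-8.9  0.8  4. ] [-45.7   0.   62.8]
True
31.8417
```

Contact came at x = -45.7 against a predicted -45.5, so the disc is pressed home. I'll retract and check it.

```bash
python3 - <<'E'
from h import *
r.servo_line(L(-62,0,63),v=100); r.servo_line(L(-80,0,150),v=250); r.servo_line(L(42,0,175),v=300)
for l in("lift_handle","blue_disc","slot_bottom"): 
  if l=="lift_handle": im=cams.capture("scene")
  for d in nets.pinpoint(l,"scene")[:2]: print(l,round(d["conf"],2),toL(w("scene",d["point"])).round(1))
cv2.imwrite("pics/s5.png",cv2.resize(im[150:230,185:295,::-1],None,fx=7,fy=7,interpolation=cv2.INTER_CUBIC)); print(r.read_time())
E
```

```text
lift_handle 0.8 [ 39.6   3.2 141.1]
blue_disc 0.6 [ 2.   3.  55.7]
slot_bottom 0.55 [ 3.3  2.7 63.7]
33.4917
```

View pics/s5.png

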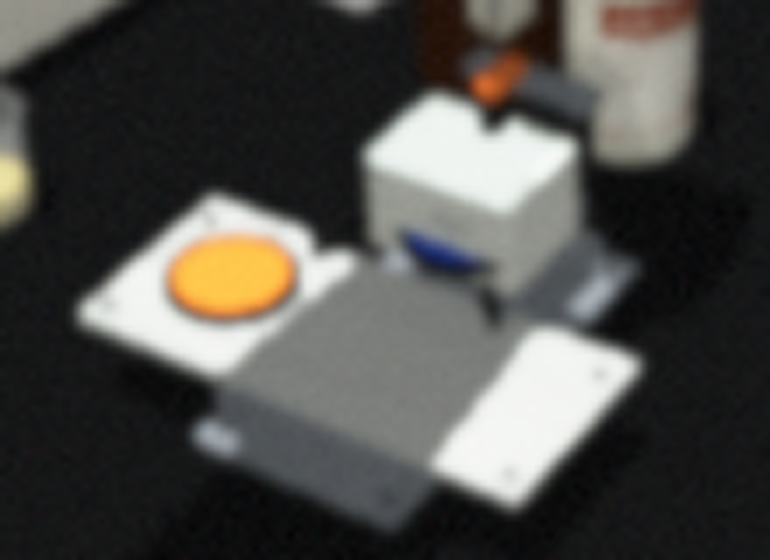

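The crop shows the blue disc's lip in the bottom slot (at about 440,253 in the crop) and the amber disc untouched. Next I lower the cassette to q = 8.5 mm and bring the amber disc over.

```bash
python3 - <<'E'
from h import *
r.servo_line(L(42,0,149),v=120)
r.servo_line(L(42,0,113),v=35); r.servo_line(L(42,0,110),v=20); r.hold(.1); z=r.read_tcp_pos()[2]; print(z,r.read_force().round(1))
if z>110.8: r.servo_line(L(42,0,110-(z-110.5)),v=20); r.hold(.1); print(r.read_tcp_pos()[2],r.read_force().round(1))
r.servo_line(L(42,0,150),v=200)
lateral("amber",1,(-107,82.0))
r.servo_line(L(-200,110,140),v=300); look("amber",0)
im=cams.capture("scene")
for l in("slot_top","lift_handle"):
  for d in nets.pinpoint(l,"scene")[:1]: print(l,toL(w("scene",d["point"])).round(1))
cv2.imwrite("pics/s6.png",cv2.resize(im[150:230,185:295,::-1],None,fx=7,fy=7,interpolation=cv2.INTER_CUBIC)); print(r.read_time())
E
```

```text
110.67229206650886 [-0.7  1.1  5.2]
F [-1.1 -0.7 -0.1]
amber [-105.6   -6.7] 183.0 39.8
slot_top [ 4.7  3.3 59.6]
lift_handle [ 40.4   6.2 104.6]
39.975
```

View pics/s6.png

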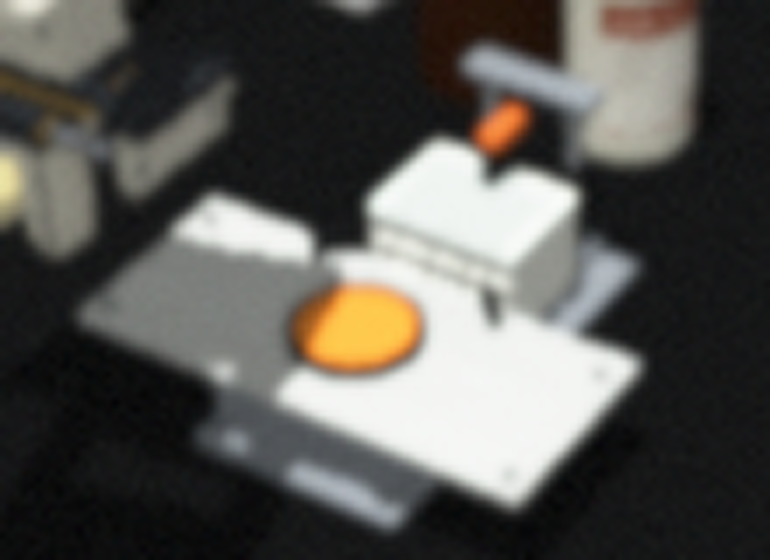

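The amber disc is near the centre. A shadow covers its left part, so the colour mask was biased. I'll widen the hue range, remeasure and push it in.

```bash
sed -i 's/(18,28)/(8,32)/; s/k\[150:225,175:275\]=m\[150:225,175:275\]/k[172:225,175:275]=m[172:225,175:275]/' h.py; python3 - <<'E'
from h import *
d,a=disc("amber"); print(d,a)
if a>255:
    ok,F0=forward(d)
    if ok: print(press(F0))
print(r.read_time())
E
```

```text
[-106.90646783   -1.99672926] 283.0
-152.9 [ 0.2  0.4 -0.4] | -142.9 [0.3 0.7 0.4] | -132.9 [0.  0.2 0.8] | -122.9 [0.1 0.8 0.7] | -112.9 [-0.1  0.4  0.7] | -102.9 [0.9 1.8 0.1] | -92.9 [0.6 0.4 0.6] | -82.9 [0.8 0.1 0.6] | -72.9 [0.4 0.6 1. ] | -62.9 [ 0.3 -0.1  0.9] | -52.9 [-0.   0.2 -0.2] | -52.0 [ 0.7 -0.2  0.4] | 
-51.4 -51.4 [-0.1  0.6  1.2]
-50.8 -50.8 [0.6 1.4 0.9]
-50.2 -50.2 [ 0.5 -0.6  0.8]
-49.6 -49.6 [0.1 1.1 0.9]
-49.0 -49.0 [-0.1  0.9  0.8]
-48.4 -48.4 [0.5 0.3 0.4]
-47.8 -47.8 [-0.2 -0.1  0.8]
-47.2 -47.2 [-0.7  0.6  0. ]
-46.6 -46.6 [0.1 0.5 0.9]
-46.0 -46.2 [-1.8 -0.1  1.8]
-45.4 -45.9 [-6.   0.4  4.9]
-44.8 -45.8 [-10.7   0.6   5.3]
pressed [-10.7   0.9   5.1] [-45.8   0.   62.9]
True
48.0833
```

```bash
python3 - <<'E'
from h import *
r.servo_line(L(-64,0,63),v=80); r.servo_line(L(-100,0,150),v=250); r.servo_line(L(-200,150,200),v=300); ungrasp(); r.hold(.3)
im=cams.capture("scene")
for l in("amber_disc","blue_disc"):
  for d in nets.pinpoint(l,"scene")[:1]: print(l,d["conf"],toL(w("scene",d["point"])).round(1))
cv2.imwrite("pics/s7.png",cv2.resize(im[150:230,185:295,::-1],None,fx=7,fy=7,interpolation=cv2.INTER_CUBIC)); print(r.read_time())
E
```

```text
amber_disc 0.63 [ 2.6  3.3 61. ]
51.7
```

View pics/s7.png

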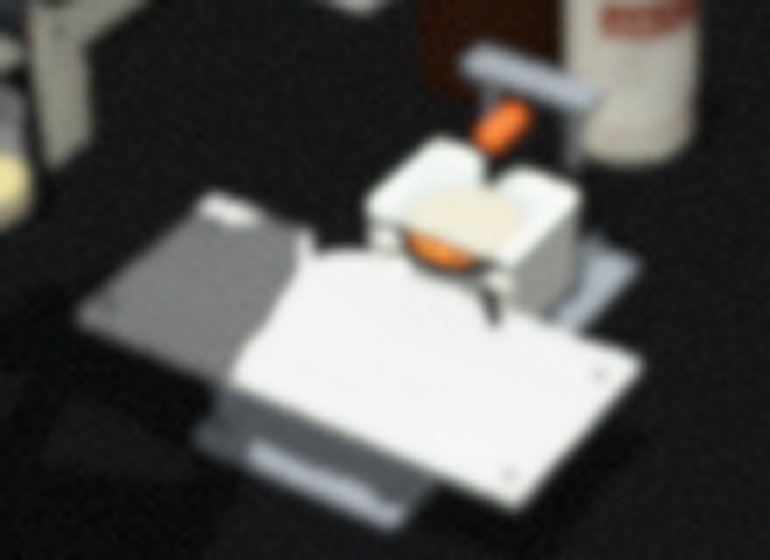

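The amber disc is home in the top slot (crop 465,235), seen through the clear roof. The deck is empty and the gripper is clear, so I'm handing in.

```bash
python3 -c "
from h import *
print(order.close_job())"
```

```text
the job is handed in; nothing more can be done
None
```

I pressed the blue disc home in the bottom slot (about 9 N) and the amber disc home in the top slot (about 11 N), then let go of everything and handed the job in at about 52 s; the verdict was not shown, and the blue disc was hidden in the last picture, so I last saw it in its slot before I lowered the cassette.

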